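# Click a prosthesis battery pack into its bench dock and tug-test it

### The job

Put the battery pack into the bench dock and press it straight down until it is fully home and both spring catches have snapped over its foot. Then prove it: tug it upward firmly by its rib, with about 10 to 15 N; if it lifts free, press it home again harder and tug again. Leave it latched and sitting flat on the floor of the bay, let go, and leave the other things on the bench where they are.

Things in the scene. Friction and masses are not known exactly. Their poses are not given: they have to be found in the camera images.
- pack_center (a point): Centre of the loose grey plastic battery pack, 39 mm above its underside; 0.25 to 0.45 kg, upright on the bench. x along its length, y across, z up; both ends alike. Foot slab 120 x 54 x 12 mm tall, on it a case 106 x 54 x 28 mm (flat top 1 mm above this point), on that the rib. At each end the foot juts 7 mm beyond the case: the ledge that a catch snaps over.
- pack_rib (a point): Middle of the black grip rib on top of the pack, 20 mm above pack_center: 70 mm long (x), 20 wide (y), 38 tall, rising from the case's flat top.
- dock_seat (a point): Centre of the dock's bay floor, 12 mm above the bench. x along the bay, y across, z up. The pack goes in upright, length along x, either end first, with 2 mm play each side and end. Side guides stand 22 mm above this floor, then flare out up to 33 mm; end blocks are 30 mm tall. Fully home the pack lies on the floor: pack_center is 39 mm above this point.
- dock: The whole dock, fixed to the bench: aluminium plate 236 x 104 x 12 mm with grey guides and a steel catch at each end; origin under its middle, 12 mm below dock_seat. Just set in, the pack perches on the catches about 24 mm above home and lifts out freely. Pressed with 12 to 20 N it pushes them apart; they snap in 2 mm above home. Latched, it can lift only 2 mm.
- catch_a (a joint): Travel (m) of the spring catch at the bay's +x end, a steel tongue 26 mm wide with sloped nose and black thumb tab. 0 = sprung fully in (at rest, and when latched), up to 0.012 as it is pushed outward. Its nose reaches 4.5 mm over the ledge; its flat underside is 14 mm above the bay floor.
- catch_b (a joint): The same for the catch at the bay's -x end.
- foot: Bystander: prosthetic foot of pale wood, 230 mm long, with an upright tube on it, 240 mm tall; origin under its middle.
- driver: Bystander: hex driver lying down, red handle, 190 mm long; origin under its middle.
- clamp: Bystander: aluminium tube clamp block, 70 x 44 x 30 mm, with a 90 mm dark tube stub; origin under the block.

How it is judged:
By the outcome, as a careful person would: the job done as asked, in the order asked, and still so for the second after the job is handed in, with the robot touching nothing.
It also fails if it takes over 54 s, if anything falls off the work surface, if the arm or the gripper's body presses on something with over 40 N, if the wrist force passes 120 N, or if a joint passes its speed limit or range.

### The arm

A 6-joint arm with a two-finger parallel gripper is mounted at the origin on the work surface. World frame = base frame: x ahead of the robot, y to its left, z up, the work surface at z = 0. Lengths are in m, angles in rad, forces in N, time in s.
With the tool pointing down it reaches from about 0.4 to 0.825 m from the base axis. Payload 7 kg.
Tool frame: the origin (TCP) lies on the centre line of the jaws, within the pads' length; the fingertips stand 22 mm ahead of it and the grasp point (between the pads) lies 3 mm ahead of it; z points along the fingers, y is the line along which they close (so a half turn about z gives the same grasp; the last joint's range is limited). The gripper opens to 88 mm and grips with 3 to 60 N. Pads are 19 mm wide; open, the fingers measure 130 mm over their backs; the gripper's body (78 mm by 193 mm) begins 47 mm behind the grasp point.
Start: joints at [-0.942, 0.359, 0.012, 0, -1.224, -0.288], TCP at [0.226, -0.636, 0.249] pointing down, gripper open.
Joint ranges: [-3.07, 3.07], [-1.43, 2.12], [-1.02, 1.25], [-3.03, 1.67], [-3.05, -0], [-3.03, 3.03]. Speed limits (rad/s): [2.39, 2.39, 3.01, 3.14, 3.14, 3.14].

### API

Orientations are given as [roll, pitch, yaw] about the fixed x, y, z axes, in that order (R = Rz(yaw) Ry(pitch) Rx(roll)).
In Python, from station import monitor, viewer, order gives the robot as it stands. The module is installed in compiled form; this text tells all that it offers.
- The arm moves only by the tool servo_tool, never from a script. Its argument "targets" is a list of rows, each an object with "angular": the turn, a rotation vector about the tool's x, y, z in degrees, a list of three; "xyz": the shift along the tool's x, y, z in cm, a list of three; "claw": the finger opening in cm, from 0 to 8.76. A call has 1 to 20 rows; each row shifts and turns the commanded pose from where the row before left it, along the tool's axes as they then stand; what a row does not reach is not made up. A row lasts 1/10 s, in which the tool goes at most 50 mm and 8.59 degrees, less where a joint would pass 70% of its speed; a pose out of reach is approached as far as the arm can. A call is refused whole if a number of a shift passes 5 or a number of a turn 8.59, either way. A call with a gripper value outside its range is refused whole. The fingers move at their own pace and stop on an object; "force" is the grip in N (left out, the last holds). Time passes only in rows, so rows that do not move let the fingers close. It gives the time, the measured TCP pose, the force, the opening and the grip force at its end, in the units of the state.
- monitor.get_state(): the state, without advancing time (a new reading comes with each control period).
- viewer.grab_frame(name): name is "side" or "top"; returns a dict with "color" (384x512x3 uint8, blue, green, red), "fovy" (degrees; the focal length in pixels is half the picture's height over the tangent of half this angle, whatever the lens; pixels are square), "cx", "cy" (the principal point, pixels), "R" (3x3) and "t" (3): a world point X has camera coordinates R X + t. Camera axes: x right, y down, z forward; pixel columns grow to the right and rows downward; lengths in m; the calibration is good to about 2 mm. A picture is of the moment at which its call begins. There is no depth.
- order.job_done(): hands the job in; it is judged then, once.
The state is a dict: "t": time; "q": joint angles; "qd": joint speeds; "joint_efforts": joint torques, N m; "eef_pos": TCP position; "ee_rot": TCP orientation; "force": force on the tool from outside, world axes, zero at the start; "moment": the same for the moment, N m; "width": finger opening in m; "gripper_force": force on a finger pad.
Only numpy, scipy, OpenCV 4.12 (cv2) and the standard library are available. Lean on these libraries where they do the work, as an engineer would, in place of code of your own. Each camera call takes 0.05 s, during which the arm holds its last target. There are 200 camera calls.

## Working session

There is one attempt and no reset: what is moved stays moved. The work goes in short steps, Python scripts to look and compute and a tool call to move; the robot and the scene stay as the last step left them, time stands still between calls to the robot, and variables do not carry over. Pictures are saved under pics/ and viewed, at most 10 in all, crops included, and the job is handed in when it is done.

Besides the shell and the picture viewer there is one more tool, called after "Emit:" by a JSON object that holds its "fn" and its "kwargs", one argument or row to a line. servo_tool: Moves the arm, as the interface text tells. Its arguments: {"type":"object","properties":{"targets":{"type":"array"},"force":{"type":"number"}},"required":["targets"]}

```bash
mkdir -p pics; cat > h.py <<'E'
import numpy as np, cv2
from station import monitor, viewer, order
def grab(n,f=None):
    d=viewer.grab_frame(n)
    if f: cv2.imwrite('pics/'+f,d['color'])
    return d
def K(d):
    f=d['color'].shape[0]/2/np.tan(np.radians(d['fovy'])/2); return f,d['cx'],d['cy']
def ray(d,u,v,z):
    f,cx,cy=K(d);R=np.array(d['R']);t=np.array(d['t'])
    c=-R.T@t; w=R.T@np.array([(u-cx)/f,(v-cy)/f,1]); return c+w*(z-c[2])/w[2]
def proj(d,X):
    f,cx,cy=K(d);p=np.array(d['R'])@np.array(X)+np.array(d['t']); return p[0]/p[2]*f+cx,p[1]/p[2]*f+cy
E
python3 - <<'E'
from h import *
for n in('top','side'):
    d=grab(n,n+'0.png'); np.savez(n+'0.npz',**d)
    print(n,d['fovy'],d['cx'],d['cy'],-np.array(d['R']).T@d['t'],np.array(d['R']).round(3).tolist())
print(monitor.get_state())
E
```

```text
top 44.91209230062518 255.62307541843802 196.3374744022491 [ 0.49992293 -0.00645816  1.70803013] [[0.022, -1.0, 0.002], [-0.998, -0.022, -0.066], [0.066, -0.0, -0.998]]
side 42.260759822541466 263.63089127328277 198.26195790478516 [0.1394277  1.1885246  0.79648151] [[-0.93, -0.367, -0.007], [-0.177, 0.466, -0.867], [0.321, -0.806, -0.498]]
{'t': 0.1, 'q': array([-9.41919258e-01,  3.59346069e-01,  1.11594840e-02, -3.10666495e-04,
       -1.22409590e+00, -2.88100182e-01]), 'qd': array([ 0.00059148, -0.00168627,  0.00265921,  0.00059653,  0.00035757,
        0.00050656]), 'joint_efforts': array([-7.21953729e-04, -5.84164131e+01,  2.93750381e+01,  7.01531768e+00,
        1.01910697e-02, -5.89268257e-05]), 'eef_pos': array([ 0.22544422, -0.63581534,  0.24769996]), 'ee_rot': array([ 3.14008476e+00, -1.42278831e-04, -2.80092144e+00]), 'force': array([0.0971967 , 1.06106308, 0.08493412]), 'moment': array([-0.01342427, -0.01797822,  0.02177795]), 'gripper_force': 0.0, 'width': 0.08775657681126403}
```

View pics/top0.png

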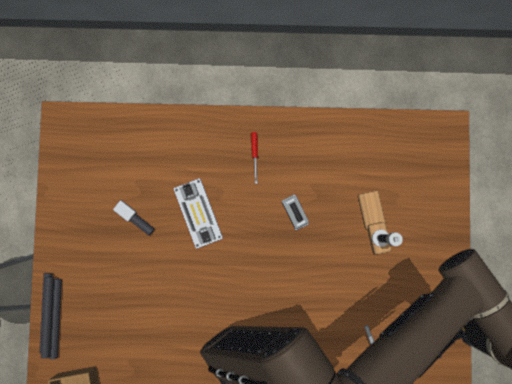

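View pics/side0.png

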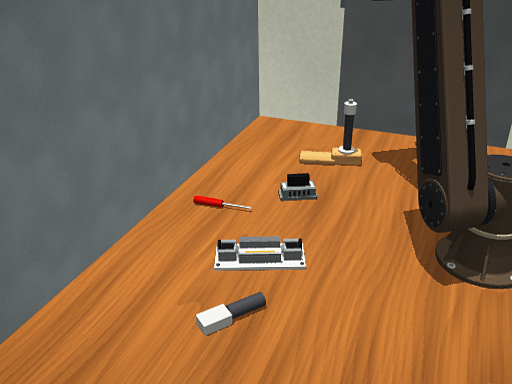

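The top view shows the dock at about (198,214), the pack at (295,212), the driver at (255,158), the clamp at (134,218) and the foot at (378,222). In the side view the pack is at (298,187) and the dock at (260,253). Next I'll measure the pack and dock by masks.

```bash
cat > m.py <<'E'
from h import *
def rect(m,off):
    cs,_=cv2.findContours(m.astype(np.uint8),0,2); c=max(cs,key=cv2.contourArea)
    return cv2.boxPoints(cv2.minAreaRect(np.vstack([c]) if 0 else c))+np.array(off)
def axes(d,b,z):
    P=np.array([ray(d,u,v,z)[:2] for u,v in b]); e1=P[1]-P[0]; e2=P[2]-P[1]
    L,S=(e1,e2) if np.hypot(*e1)>np.hypot(*e2) else (e2,e1)
    y=np.degrees(np.arctan2(L[1],L[0])); return P.mean(0).round(4),round((y+90)%180-90,2),np.hypot(*L).round(4),np.hypot(*S).round(4)
def notwood(img,x0,x1,y0,y1,close=5):
    h=cv2.cvtColor(img[y0:y1,x0:x1],cv2.COLOR_BGR2HSV); m=((h[...,1]<90)).astype(np.uint8)
    return cv2.morphologyEx(m,cv2.MORPH_CLOSE,np.ones((close,close)))
E
python3 - <<'E'
from m import *
d=dict(np.load('top0.npz')); im=d['color']
b=rect(notwood(im,165,230,170,255),(165,170)); print('dock',axes(d,b,0.012),b.tolist())
b=rect(notwood(im,275,318,185,240),(275,185)); print('pack body',axes(d,b,0.012),axes(d,b,.04))
g=im[185:240,275:318].max(2); 
for T in(35,50,65):
    b=rect(g<T,(275,185)); print('rib',T,axes(d,b,0.078))
c=np.hstack([cv2.resize(im[170:255,165:230],None,fx=6,fy=6,interpolation=2),cv2.resize(im[170:255,270:330],None,fx=6,fy=6,interpolation=2)])
cv2.imwrite('pics/crop0.png',c)
s=dict(np.load('side0.npz'))['color']
E
```

```text
dock (array([0.5474, 0.204 ]), np.float64(22.28), np.float64(0.2408), np.float64(0.1103)) [[171.80958652496338, 187.63961219787598], [200.03833770751953, 176.9584674835205], [223.30606842041016, 238.45176696777344], [195.0773162841797, 249.1329116821289]]
pack body (array([ 0.5586, -0.1516]), np.float64(27.5), np.float64(0.1239), np.float64(0.0591)) (array([ 0.5576, -0.1492]), np.float64(27.5), np.float64(0.1218), np.float64(0.0581))Traceback (most recent call last):
  File "<stdin>", line 7, in <module>
  File "m.py", line 3, in rect
    cs,_=cv2.findContours(m.astype(np.uint8),0,2); c=max(cs,key=cv2.contourArea)
                                                     ~~~^^^^^^^^^^^^^^^^^^^^^^^^
ValueError: max() iterable argument is empty
```

```bash
python3 - <<'E'
from m import *
d=dict(np.load('top0.npz')); im=d['color']
g=im[190:236,280:312].max(2); print(np.percentile(g,[0,3,10,20,30,50]))
for T in(60,75,90):
  try: b=rect(g<T,(280,190)); print('rib',T,axes(d,b,0.078),b.mean(0))
  except Exception as e: print(e)
c=np.hstack([cv2.resize(im[170:255,165:230],None,fx=6,fy=6,interpolation=2),cv2.resize(im[170:255,270:330],None,fx=6,fy=6,interpolation=2)])
cv2.imwrite('pics/crop0.png',c)
E
```

```text
[ 37.   55.  101.1 122.  128.  136. ]
rib 60 (array([ 0.557 , -0.1491]), np.float64(27.54), np.float64(0.0642), np.float64(0.0158)) [295.90000105 211.80000067]
rib 75 (array([ 0.5563, -0.1495]), np.float64(27.53), np.float64(0.0658), np.float64(0.0189)) [296.00000191 212.00000048]
rib 90 (array([ 0.557 , -0.1491]), np.float64(27.53), np.float64(0.0673), np.float64(0.0189)) [295.90000153 211.79999876]
```

View pics/crop0.png

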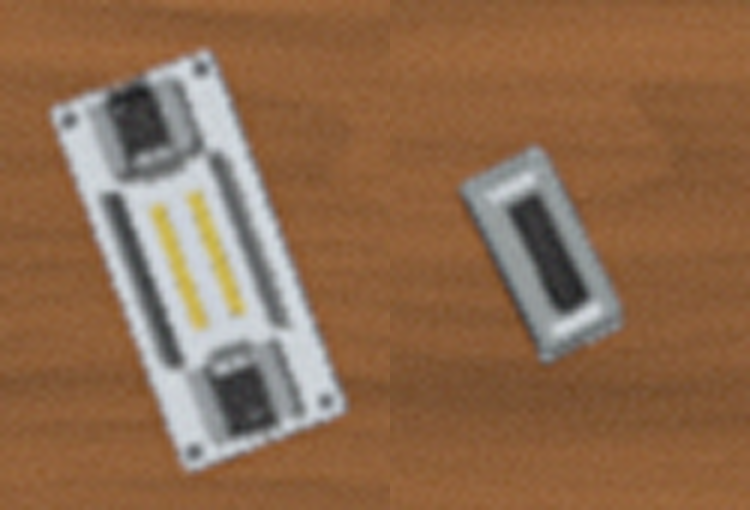

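The crop shows the dock plate with its gold contacts centred near (198,214), and the pack with its dark rib at (296,212). The pack is at (0.557,-0.149), yaw 27.5°. The dock is at (0.547,0.204), yaw 22.3°. I'll raise the arm first, clear of the foot's tube, and turn the tool to the pack's yaw.

Emit:
{"fn": "servo_tool", "kwargs": {
  "targets": [
    {"xyz":[0,0,-2.5],"angular":[0,0,-2],"claw":8.7},
    {"xyz":[0,0,-2.5],"angular":[0,0,-2],"claw":8.7},
    {"xyz":[0,0,-2.5],"angular":[0,0,-2],"claw":8.7},
    {"xyz":[0,0,-2.5],"angular":[0,0,-2],"claw":8.7}
  ]
}}

```text
t: 0.5
eef_pos: [0.2255, -0.6359, 0.349]
ee_rot: [3.141, 0.0, -2.66]
force: [-0.0, 0.4, -0.1]
width: 0.0873
gripper_force: 0.0
```

```bash
cat >> h.py <<'E'
from scipy.spatial.transform import Rotation as Ro
def go(x,y,z,yaw):
    s=monitor.get_state(); R=Ro.from_euler('xyz',s['ee_rot']); g=Ro.from_euler('xyz',[np.pi,0,np.radians(yaw)])
    print('t',round(s['t'],2),'pos',s['eef_pos'].round(4),'yaw',np.degrees(s['ee_rot']).round(2),'F',s['force'].round(1),'w',round(s['width'],4),'gf',round(s['gripper_force'],1))
    print('shift cm now axes',(R.inv().apply(np.array([x,y,z])-s['eef_pos'])*100).round(2),'goal axes',(g.inv().apply(np.array([x,y,z])-s['eef_pos'])*100).round(2),'turn',np.degrees((R.inv()*g).as_rotvec()).round(2))
E
python3 -c "
from h import *
go(.557,-.149,.349,-152.5)"
```

```text
t 0.5 pos [ 0.2255 -0.6359  0.349 ] yaw [ 179.94    0.   -152.39] F [-0.   0.4 -0.1] w 0.0873 gf 0.0
shift cm now axes [-5.194e+01  2.779e+01  3.000e-02] goal axes [-51.89  27.88   0.  ] turn [0.06 0.   0.11]
```

Emit:
{"fn": "servo_tool", "kwargs": {
  "targets": [
    {"xyz":[-2.6,1.39,0],"angular":[0,0,0],"claw":8.7},
    {"xyz":[-2.6,1.39,0],"angular":[0,0,0],"claw":8.7},
    {"xyz":[-2.6,1.39,0],"angular":[0,0,0],"claw":8.7},
    {"xyz":[-2.6,1.39,0],"angular":[0,0,0],"claw":8.7},
    {"xyz":[-2.6,1.39,0],"angular":[0,0,0],"claw":8.7},
    {"xyz":[-2.6,1.39,0],"angular":[0,0,0],"claw":8.7},
    {"xyz":[-2.6,1.39,0],"angular":[0,0,0],"claw":8.7},
    {"xyz":[-2.6,1.39,0],"angular":[0,0,0],"claw":8.7},
    {"xyz":[-2.6,1.39,0],"angular":[0,0,0],"claw":8.7},
    {"xyz":[-2.6,1.39,0],"angular":[0,0,0],"claw":8.7},
    {"xyz":[-2.6,1.39,0],"angular":[0,0,0],"claw":8.7},
    {"xyz":[-2.6,1.39,0],"angular":[0,0,0],"claw":8.7},
    {"xyz":[-2.6,1.39,0],"angular":[0,0,0],"claw":8.7},
    {"xyz":[-2.6,1.39,0],"angular":[0,0,0],"claw":8.7},
    {"xyz":[-2.6,1.39,0],"angular":[0,0,0],"claw":8.7},
    {"xyz":[-2.6,1.39,0],"angular":[0,0,0],"claw":8.7},
    {"xyz":[-2.6,1.39,0],"angular":[0,0,0],"claw":8.7},
    {"xyz":[-2.6,1.39,0],"angular":[0,0,0],"claw":8.7},
    {"xyz":[-2.6,1.39,0],"angular":[0,0,0],"claw":8.7},
    {"xyz":[-2.6,1.39,0],"angular":[0,0,0],"claw":8.7}
  ]
}}

```text
t: 2.5
eef_pos: [0.5586, -0.1481, 0.3482]
ee_rot: [3.141, -0.001, -2.661]
force: [0.3, 0.2, 1.0]
width: 0.0872
gripper_force: 0.0
```

```bash
python3 -c "
from m import *
go(.557,-.149,.066,-152.5)
s=dict(np.load('side0.npz'))
# check rib position in the side view vs the top estimate
print(proj(s,[.557,-.149,.078]),proj(s,[.557,-.149,.04]),proj(s,[.5474,.204,.012]))
im=s['color']; g=im[165:190,280:315].max(2)<50
cs,_=cv2.findContours(g.astype(np.uint8),0,2); c=max(cs,key=cv2.contourArea); print('rib box',cv2.boundingRect(c),cv2.minAreaRect(c))
for sx in(-35,35):
  for sy in(-10,10):
    for z in(.04,.078):
      a=np.radians(27.5); print(sx,sy,z,np.round(proj(s,[.557+(sx*np.cos(a)-sy*np.sin(a))/1e3,-.149+(sx*np.sin(a)+sy*np.cos(a))/1e3,z]),1))
"
```

```text
t 2.5 pos [ 0.5586 -0.1481  0.3482] yaw [ 1.7998e+02 -3.0000e-02 -1.5247e+02] F [0.3 0.2 1. ] w 0.0872 gf 0.0
shift cm now axes [ 1.700e-01 -1.000e-02  2.822e+01] goal axes [ 0.18 -0.   28.22] turn [ 0.02 -0.03  0.03]
(np.float64(297.3870512898242), np.float64(174.93157946921087)) (np.float64(297.06614724010115), np.float64(185.51616027410205)) (np.float64(258.5814679453863), np.float64(254.7866091118923))
rib box (7, 8, 23, 13) ((17.759668350219727, 14.43370246887207), (11.8782958984375, 21.969593048095703), 86.98721313476562)
-35 -10 0.04 [307.3 183.4]
-35 -10 0.078 [307.7 172.9]
-35 10 0.04 [308.4 186.4]
-35 10 0.078 [308.9 175.8]
35 -10 0.04 [285.8 184.7]
35 -10 0.078 [286.  174.1]
35 10 0.04 [286.7 187.6]
35 10 0.078 [286.9 177. ]
```

Emit:
{"fn": "servo_tool", "kwargs": {
  "targets": [
    {"xyz":[0.2,0,2.5],"angular":[0,0,0],"claw":8.7},
    {"xyz":[0,0,2.5],"angular":[0,0,0],"claw":8.7},
    {"xyz":[0,0,2.5],"angular":[0,0,0],"claw":8.7},
    {"xyz":[0,0,2.5],"angular":[0,0,0],"claw":8.7},
    {"xyz":[0,0,2.5],"angular":[0,0,0],"claw":7},
    {"xyz":[0,0,2.5],"angular":[0,0,0],"claw":7},
    {"xyz":[0,0,2.5],"angular":[0,0,0],"claw":6},
    {"xyz":[0,0,2.5],"angular":[0,0,0],"claw":6},
    {"xyz":[0,0,2.5],"angular":[0,0,0],"claw":5.0},
    {"xyz":[0,0,1.5],"angular":[0,0,0],"claw":5.0},
    {"xyz":[0,0,1.0],"angular":[0,0,0],"claw":5.0},
    {"xyz":[0,0,1.0],"angular":[0,0,0],"claw":5.0},
    {"xyz":[0,0,0],"angular":[0,0,0],"claw":5.0},
    {"xyz":[0,0,0],"angular":[0,0,0],"claw":5.0}
  ]
}}

```text
t: 3.9
eef_pos: [0.5568, -0.1503, 0.0889]
ee_rot: [-3.141, 0.0, -2.661]
force: [0.3, 0.9, 0.1]
width: 0.0499
gripper_force: 0.0
```

```bash
python3 -c "
from m import *
go(.557,-.149,.066,-152.5)
d=grab('side'); cv2.imwrite('pics/s1.png',cv2.resize(d['color'][120:280,200:340],None,fx=5,fy=5)[:600])
t=dict(np.load('top0.npz')); s=dict(np.load('side0.npz'))
for n,d,(x0,x1,y0,y1) in(('top',t,(165,230,170,255)),('side',s,(205,315,225,280))):
  im=d['color'][y0:y1,x0:x1]; h=cv2.cvtColor(im,cv2.COLOR_BGR2HSV)
  m=(h[...,0]>20)&(h[...,0]<35)&(h[...,1]>100)&(h[...,2]>150)
  v,u=np.nonzero(m); print(n,m.sum(),u.mean()+x0,v.mean()+y0,ray(d,u.mean()+x0,v.mean()+y0,.012)[:2])
"
```

```text
t 3.9 pos [ 0.5568 -0.1503  0.0889] yaw [-1.7998e+02  2.0000e-02 -1.5246e+02] F [0.3 0.9 0.1] w 0.0499 gf 0.0
shift cm now axes [-0.08  0.1   2.29] goal axes [-0.08  0.1   2.29] turn [-0.02  0.02  0.04]
top 73 197.5753424657534 212.73972602739727 [0.54799811 0.20384631]
side 30 258.5333333333333 251.03333333333333 [0.55382722 0.1884407 ]
```

View pics/s1.png

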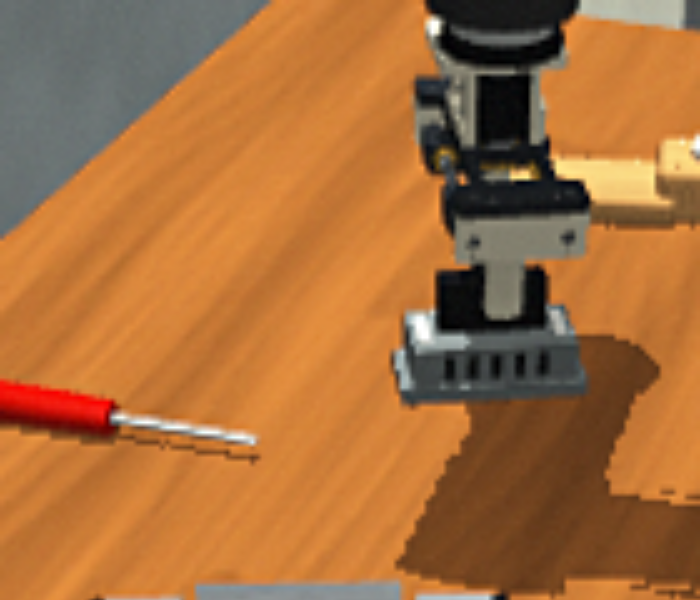

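The crop shows the open fingers straddling the rib, with the finger column at x≈504 and the rib spanning 437–547. The tool is slightly off the rib's middle along its length, which is harmless. I'll go down.

Emit:
{"fn": "servo_tool", "kwargs": {
  "targets": [
    {"xyz":[0,0.1,0.8],"angular":[0,0,0],"claw":5.0},
    {"xyz":[0,0,0.8],"angular":[0,0,0],"claw":5.0},
    {"xyz":[0,0,0.6],"angular":[0,0,0],"claw":5.0},
    {"xyz":[0,0,0],"angular":[0,0,0],"claw":5.0},
    {"xyz":[0,0,0],"angular":[0,0,0],"claw":5.0}
  ]
}}

```text
t: 4.45
eef_pos: [0.5559, -0.1494, 0.0663]
ee_rot: [3.141, -0.001, -2.661]
force: [1.1, 0.5, 0.4]
width: 0.0497
gripper_force: 0.0
```

```bash
python3 -c "
from m import *
go(.557,-.149,.066,-152.5)
np.savez('s_pre.npz',**grab('side'))"
```

```text
t 4.45 pos [ 0.5559 -0.1494  0.0663] yaw [ 1.7999e+02 -4.0000e-02 -1.5247e+02] F [1.1 0.5 0.4] w 0.0497 gf 0.0
shift cm now axes [-0.12 -0.02  0.03] goal axes [-0.12 -0.02  0.03] turn [ 0.01 -0.04  0.03]
```

Emit:
{"fn": "servo_tool", "kwargs": {
  "targets": [
    {"xyz":[0,0,0],"angular":[0,0,0],"claw":3.0},
    {"xyz":[0,0,0],"angular":[0,0,0],"claw":2.4},
    {"xyz":[0,0,0],"angular":[0,0,0],"claw":2.0},
    {"xyz":[0,0,0],"angular":[0,0,0],"claw":1.5},
    {"xyz":[0,0,0],"angular":[0,0,0],"claw":1.0},
    {"xyz":[0,0,0],"angular":[0,0,0],"claw":1.0},
    {"xyz":[0,0,0],"angular":[0,0,0],"claw":1.0}
  ],
  "force": 55
}}

```text
t: 5.2
eef_pos: [0.5561, -0.1494, 0.0666]
ee_rot: [-3.142, 0.0, -2.661]
force: [0.8, -0.7, 0.8]
width: 0.0194
gripper_force: 55.0
```

```bash
python3 -c "
from m import *
go(.557,-.149,.066,-152.5)
b=grab('side'); np.savez('s_post.npz',**b); a=dict(np.load('s_pre.npz'))
f=lambda d,x0,x1,y0,y1: cv2.cvtColor(d['color'],cv2.COLOR_BGR2GRAY)[y0:y1,x0:x1].astype(np.float32)
r=(274,324,186,204)
for r in((274,324,186,204),(270,326,188,206)):
  A,B=f(a,*r),f(b,*r); print(cv2.phaseCorrelate(A,B,cv2.createHanningWindow(A.shape[::-1],cv2.CV_32F)))
p=np.array(proj(a,[.557,-.149,.02])); ax=np.array([-.46,.887,0])
for e in (ax,np.array([.887,.46,0])): print('1mm',(np.array(proj(a,np.array([.557,-.149,.02])+e*.001))-p).round(3))
"
```

```text
t 5.2 pos [ 0.5561 -0.1494  0.0666] yaw [-1.8000e+02  1.0000e-02 -1.5248e+02] F [ 0.8 -0.7  0.8] w 0.0194 gf 55.0
shift cm now axes [-0.1  -0.01  0.06] goal axes [-0.1  -0.01  0.06] turn [-0.    0.01  0.02]
((0.25893298476830395, 0.6675945483551793), 0.8800933318667942)
((0.37077285409184313, 0.5548693525144213), 0.9009115057962912)
1mm [0.05 0.15]
1mm [-0.307  0.017]
```

Emit:
{"fn": "servo_tool", "kwargs": {
  "targets": [
    {"xyz":[0,0,-0.5],"angular":[0,0,0],"claw":1.0},
    {"xyz":[0,0,-1.5],"angular":[0,0,0],"claw":1.0},
    {"xyz":[0,0,-2.5],"angular":[0,0,0],"claw":1.0},
    {"xyz":[0,0,-2.5],"angular":[0,0,0],"claw":1.0},
    {"xyz":[0,0,-2.5],"angular":[0,0,1.3],"claw":1.0},
    {"xyz":[0,0,-2.5],"angular":[0,0,1.3],"claw":1.0},
    {"xyz":[0,0,-1.5],"angular":[0,0,1.3],"claw":1.0},
    {"xyz":[0,0,-0.5],"angular":[0,0,1.3],"claw":1.0}
  ]
}}

```text
t: 6.05
eef_pos: [0.5562, -0.1491, 0.2082]
ee_rot: [-3.141, 0.002, -2.753]
force: [0.4, 0.2, -3.0]
width: 0.0198
gripper_force: 55.0
```

```bash
python3 -c "
from m import *
go(.5469,.2024,.2,-157.7)"
```

```text
t 6.05 pos [ 0.5562 -0.1491  0.2082] yaw [-1.7998e+02  1.1000e-01 -1.5773e+02] F [ 0.4  0.2 -3. ] w 0.0198 gf 55.0
shift cm now axes [-12.45  32.89   0.83] goal axes [-12.48  32.88   0.82] turn [-0.02  0.11 -0.03]
```

Emit:
{"fn": "servo_tool", "kwargs": {
  "targets": [
    {"xyz":[-0.4,1.0,0],"angular":[0,0,0],"claw":1.0},
    {"xyz":[-0.8,2.1,0],"angular":[0,0,0],"claw":1.0},
    {"xyz":[-0.8,2.1,0],"angular":[0,0,0],"claw":1.0},
    {"xyz":[-0.8,2.1,0],"angular":[0,0,0],"claw":1.0},
    {"xyz":[-0.8,2.1,0],"angular":[0,0,0],"claw":1.0},
    {"xyz":[-0.8,2.1,0],"angular":[0,0,0],"claw":1.0},
    {"xyz":[-0.8,2.1,0],"angular":[0,0,0],"claw":1.0},
    {"xyz":[-0.8,2.1,0],"angular":[0,0,0],"claw":1.0},
    {"xyz":[-0.8,2.1,0],"angular":[0,0,0],"claw":1.0},
    {"xyz":[-0.8,2.1,0],"angular":[0,0,0],"claw":1.0},
    {"xyz":[-0.8,2.1,0],"angular":[0,0,0],"claw":1.0},
    {"xyz":[-0.8,2.1,0],"angular":[0,0,0],"claw":1.0},
    {"xyz":[-0.8,2.1,0],"angular":[0,0,0],"claw":1.0},
    {"xyz":[-0.8,2.1,0],"angular":[0,0,0],"claw":1.0},
    {"xyz":[-0.8,2.1,1.5],"angular":[0,0,0],"claw":1.0},
    {"xyz":[-0.9,2.5,2.5],"angular":[0,0,0],"claw":1.0},
    {"xyz":[0,0,2.5],"angular":[0,0,0],"claw":1.0},
    {"xyz":[0,0,1],"angular":[0,0,0],"claw":1.0},
    {"xyz":[0,0,0],"angular":[0,0,0],"claw":1.0},
    {"xyz":[0,0,0],"angular":[0,0,0],"claw":1.0}
  ]
}}

```text
t: 8.05
eef_pos: [0.5468, 0.2023, 0.1319]
ee_rot: [-3.141, -0.0, -2.752]
force: [0.9, 0.0, -2.5]
width: 0.0196
gripper_force: 55.0
```

```bash
python3 -c "
from m import *
go(.5469,.2024,.13,-157.7)
t=grab('top'); s=grab('side'); np.savez('t2.npz',**t); np.savez('s2.npz',**s)
a=cv2.resize(t['color'][165:260,155:245],None,fx=4,fy=4); b=cv2.resize(s['color'][185:280,205:315],None,fx=4,fy=4)
cv2.imwrite('pics/h2.png',np.hstack([a,b]))"
```

```text
t 8.05 pos [0.5468 0.2023 0.1319] yaw [-1.7998e+02 -1.0000e-02 -1.5767e+02] F [ 0.9  0.  -2.5] w 0.0196 gf 55.0
shift cm now axes [-0.01  0.01  0.19] goal axes [-0.01  0.01  0.19] turn [-0.02 -0.01  0.03]
```

View pics/h2.png

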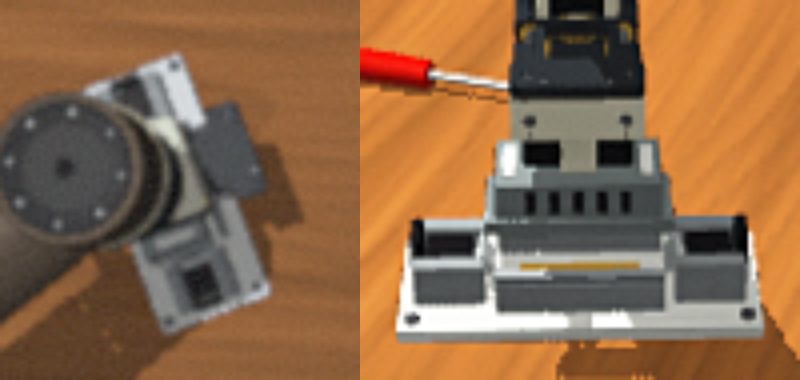

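The side view shows the pack hovering straight over the bay. The foot spans x≈485–675, the plate's front corners are at 397 and 765, and the gold strip is at 520–640. I'll check the fit along the bay numerically.

```bash
python3 -c "
from m import *
s=dict(np.load('s2.npz')); im=s['color'].astype(int)
st=monitor.get_state(); T=st['eef_pos']
def P(o,yaw,x,y,z): a=np.radians(yaw); return np.round(proj(s,[o[0]+(x*np.cos(a)-y*np.sin(a))/1e3,o[1]+(x*np.sin(a)+y*np.cos(a))/1e3,z]),2)
D=(.546,.202); zb=T[2]-.0666
print('plate front top corners',P(D,22.3,118,52,.012),P(D,22.3,-118,52,.012),'bottom',P(D,22.3,118,52,0),P(D,22.3,-118,52,0))
print('gold rear',P(D,22.3,0,-9,.012))
print('foot ends bottom front',P(T,22.3,60,27,zb),P(T,22.3,-60,27,zb),'case top front',P(T,22.3,53,27,zb+.04),P(T,22.3,-53,27,zb+.04), 'vent c',P(T,22.3,0,27,zb+.026))
h=cv2.cvtColor(s['color'],cv2.COLOR_BGR2HSV)
m=(h[...,0]>20)&(h[...,0]<35)&(h[...,1]>100)&(h[...,2]>130); m[:240]=0;m[265:]=0;m[:,:230]=0;m[:,290:]=0
v,u=np.nonzero(m); print('gold',m.sum(),u.min(),u.max()+1,u.mean()+.5,v.mean()+.5)
# vents
g=im.max(2); r=g[231:239,240:280]; w=np.clip(90-r,0,None); print('vent u',(w*(np.arange(240,280)+.5)).sum()/w.sum(), 'v',(w.sum(1)*(np.arange(231,239)+.5)).sum()/w.sum())
nw=h[...,1]<90
for v in range(226,242,2): r=np.nonzero(nw[v,225:300])[0]+225; print(v,r.min(),r.max()+1,end=' | ')
print()
for v in range(262,272): r=np.nonzero(nw[v,200:320])[0]+200; print(v,(r.min(),r.max()+1) if len(r) else 0,end=' | ')
"
```

```text
plate front top corners [213.32 267.25] [305.58 265.95] bottom [213.59 270.97] [305.41 269.68]
gold rear [259.33 252.47]
foot ends bottom front [235.07 243.86] [282.17 243.22] case top front [237.3  230.72] [279.57 230.15] vent c [258.51 235.07]Traceback (most recent call last):
  File "<string>", line 12, in <module>
    v,u=np.nonzero(m); print('gold',m.sum(),u.min(),u.max()+1,u.mean()+.5,v.mean()+.5)
                                            ~~~~~^^
    return umr_minimum(a, axis, None, out, keepdims, initial, where)
ValueError: zero-size array to reduction operation minimum which has no identity
```

```bash
python3 -c "
from m import *
s=dict(np.load('s2.npz')); im=s['color'].astype(int); g=im.max(2)
h=cv2.cvtColor(s['color'],cv2.COLOR_BGR2HSV); nw=h[...,1]<90
for r in ((231,239),):
  w=np.clip(95-g[r[0]:r[1],243:276],0,None); print('vent u',(w*(np.arange(243,276)+.5)).sum()/w.sum(),'v',(w.sum(1)*(np.arange(*r)+.5)).sum()/w.sum(), w.sum(0))
for v in range(226,240,1): r=np.nonzero(nw[v,222:300])[0]+222; print(v,r.min(),r.max()+1,end=' | ')
print()
for v in range(262,272): r=np.nonzero(nw[v,200:320])[0]+200; print(v,(r.min(),r.max()+1) if len(r) else 0,end=' | ')
print()
for u in (246,258,270): print(u,g[224:272,u].tolist())
print(im[251,240:275].tolist()[::3])
"
```

```text
vent u 259.75350923482847 v 235.4503957783641 [166 145 126 344 514 452 155 142 130 364 510 467 156 156 132 373 521 476
 156 149 132 391 527 467 172 163 143 399 534 386 173 174 180]
226 239 280 | 227 239 280 | 228 239 281 | 229 237 282 | 230 237 282 | 231 237 282 | 232 237 282 | 233 236 282 | 234 236 283 | 235 236 283 | 236 236 283 | 237 236 283 | 238 236 283 | 239 236 298 | 
262 (np.int64(215), np.int64(306)) | 263 (np.int64(215), np.int64(306)) | 264 (np.int64(214), np.int64(306)) | 265 (np.int64(214), np.int64(306)) | 266 (np.int64(214), np.int64(306)) | 267 (np.int64(214), np.int64(306)) | 268 (np.int64(214), np.int64(306)) | 269 (np.int64(214), np.int64(305)) | 270 (np.int64(215), np.int64(223)) | 271 0 | 
246 [14, 13, 88, 189, 181, 181, 181, 156, 64, 37, 35, 48, 48, 42, 47, 100, 149, 71, 74, 71, 71, 84, 77, 80, 132, 198, 182, 172, 195, 237, 132, 63, 103, 77, 83, 82, 82, 74, 78, 205, 255, 255, 255, 201, 138, 123, 139, 222]
258 [133, 138, 144, 137, 100, 99, 98, 89, 69, 39, 31, 31, 32, 36, 60, 83, 100, 69, 71, 75, 85, 83, 78, 90, 154, 197, 184, 167, 140, 127, 72, 73, 99, 80, 86, 85, 80, 79, 84, 149, 190, 187, 179, 139, 135, 126, 115, 122]
270 [13, 14, 54, 109, 102, 103, 99, 76, 65, 25, 33, 31, 31, 38, 62, 85, 93, 73, 72, 76, 85, 79, 78, 98, 175, 190, 181, 165, 128, 120, 62, 85, 93, 81, 85, 82, 82, 68, 145, 255, 255, 255, 255, 126, 137, 144, 222, 232]
[[197, 207, 205], [181, 186, 185], [8, 118, 172], [14, 121, 173], [20, 118, 170], [20, 120, 170], [21, 119, 167], [27, 122, 171], [22, 120, 168], [24, 123, 171], [31, 117, 165], [29, 116, 164]]
```

Emit:
{"fn": "servo_tool", "kwargs": {
  "targets": [
    {"xyz":[-0.1,0,1.0],"angular":[0,0,0],"claw":1.0},
    {"xyz":[0,0,0.6],"angular":[0,0,0],"claw":1.0},
    {"xyz":[0,0,0.4],"angular":[0,0,0],"claw":1.0},
    {"xyz":[0,0,0.4],"angular":[0,0,0],"claw":1.0},
    {"xyz":[0,0,0.2],"angular":[0,0,0],"claw":1.0},
    {"xyz":[0,0,0],"angular":[0,0,0],"claw":1.0}
  ]
}}

```text
t: 8.75
eef_pos: [0.5475, 0.2027, 0.1052]
ee_rot: [-3.141, -0.001, -2.752]
force: [-0.8, 0.3, -2.8]
width: 0.0198
gripper_force: 55.0
```

```bash
python3 -c "
from m import *
go(.5477,.2027,.0786,-157.7); print(monitor.get_state()['moment'])"
```

```text
t 8.75 pos [0.5475 0.2027 0.1052] yaw [-1.7999e+02 -4.0000e-02 -1.5768e+02] F [-0.8  0.3 -2.8] w 0.0198 gf 55.0
shift cm now axes [-0.02 -0.01  2.66] goal axes [-0.02 -0.01  2.66] turn [-0.01 -0.04  0.02]
[ 0.0473083  -0.00297966 -0.04145529]
```

Emit:
{"fn": "servo_tool", "kwargs": {
  "targets": [
    {"xyz":[0,0,0.15],"angular":[0,0,0],"claw":1.0},
    {"xyz":[0,0,0.15],"angular":[0,0,0],"claw":1.0},
    {"xyz":[0,0,0.15],"angular":[0,0,0],"claw":1.0},
    {"xyz":[0,0,0],"angular":[0,0,0],"claw":1.0}
  ]
}}

```text
t: 9.15
eef_pos: [0.5475, 0.2027, 0.1013]
ee_rot: [-3.141, -0.0, -2.752]
force: [-1.9, -1.9, 1.4]
width: 0.02
gripper_force: 55.0
```

```bash
python3 -c "
from m import *
go(.5477,.2027,.0786,-157.7); print(monitor.get_state()['moment'])"
```

```text
t 9.15 pos [0.5475 0.2027 0.1013] yaw [-179.99   -0.   -157.67] F [-1.9 -1.9  1.4] w 0.02 gf 55.0
shift cm now axes [-0.02 -0.01  2.27] goal axes [-0.02 -0.01  2.27] turn [-0.01 -0.    0.03]
[-4.51742041e-01  8.79588914e-01  6.08952857e-04]
```

Emit:
{"fn": "servo_tool", "kwargs": {
  "targets": [
    {"xyz":[0.05,0,0.1],"angular":[0,0,0],"claw":1.0},
    {"xyz":[0,0,0.15],"angular":[0,0,0],"claw":1.0},
    {"xyz":[0,0,0.15],"angular":[0,0,0],"claw":1.0},
    {"xyz":[0,0,0],"angular":[0,0,0],"claw":1.0}
  ]
}}

```text
t: 9.55
eef_pos: [0.5485, 0.2034, 0.0984]
ee_rot: [3.141, 0.003, -2.751]
force: [-0.4, -0.7, 6.0]
width: 0.0197
gripper_force: 55.0
```

```bash
python3 -c "
from m import *
go(.5477,.2027,.0786,-157.7); print(monitor.get_state()['moment'])"
```

```text
t 9.55 pos [0.5485 0.2034 0.0984] yaw [ 179.99    0.19 -157.63] F [-0.4 -0.7  6. ] w 0.0197 gf 55.0
shift cm now axes [ 0.11 -0.03  1.98] goal axes [ 0.1  -0.03  1.98] turn [0.01 0.19 0.07]
[-0.33552643  0.38792812 -0.00120863]
```

Emit:
{"fn": "servo_tool", "kwargs": {
  "targets": [
    {"xyz":[0,0,0.15],"angular":[0,0,0],"claw":1.0},
    {"xyz":[0,0,0.15],"angular":[0,0,0],"claw":1.0},
    {"xyz":[0,0,0.15],"angular":[0,0,0],"claw":1.0},
    {"xyz":[0,0,0.15],"angular":[0,0,0],"claw":1.0},
    {"xyz":[0,0,0],"angular":[0,0,0],"claw":1.0}
  ]
}}

```text
t: 10.05
eef_pos: [0.5476, 0.203, 0.0913]
ee_rot: [3.141, 0.001, -2.752]
force: [-0.7, -0.4, 1.8]
width: 0.0196
gripper_force: 55.0
```

```bash
python3 -c "
from m import *
go(.5477,.2027,.0786,-157.7); print(monitor.get_state()['moment'])"
```

```text
t 10.05 pos [0.5476 0.203  0.0913] yaw [ 1.7998e+02  8.0000e-02 -1.5767e+02] F [-0.7 -0.4  1.8] w 0.0196 gf 55.0
shift cm now axes [ 0.   -0.03  1.27] goal axes [ 0.   -0.03  1.27] turn [0.02 0.08 0.03]
[ 0.05930726  0.2197046  -0.01675428]
```

Emit:
{"fn": "servo_tool", "kwargs": {
  "targets": [
    {"xyz":[0,0,0.2],"angular":[0,0,0],"claw":1.0},
    {"xyz":[0,0,0.2],"angular":[0,0,0],"claw":1.0},
    {"xyz":[0,0,0.2],"angular":[0,0,0],"claw":1.0},
    {"xyz":[0,0,0.2],"angular":[0,0,0],"claw":1.0},
    {"xyz":[0,0,0.2],"angular":[0,0,0],"claw":1.0},
    {"xyz":[0,0,0.1],"angular":[0,0,0],"claw":1.0},
    {"xyz":[0,0,0],"angular":[0,0,0],"claw":1.0}
  ]
}}

```text
t: 10.75
eef_pos: [0.5464, 0.2022, 0.0791]
ee_rot: [-3.141, -0.002, -2.752]
force: [0.4, 0.3, -3.4]
width: 0.0195
gripper_force: 55.0
```

```bash
python3 -c "
from m import *
go(.5477,.2027,.0786,-157.7); print(monitor.get_state()['moment'])"
```

```text
t 10.75 pos [0.5464 0.2022 0.0791] yaw [-1.7999e+02 -1.1000e-01 -1.5770e+02] F [ 0.4  0.3 -3.4] w 0.0195 gf 55.0
shift cm now axes [-0.14 -0.01  0.05] goal axes [-0.14 -0.01  0.05] turn [-0.01 -0.11  0.  ]
[ 0.00850159 -0.02954657 -0.01105574]
```

Emit:
{"fn": "servo_tool", "kwargs": {
  "targets": [
    {"xyz":[0,0,0.1],"angular":[0,0,0],"claw":1.0},
    {"xyz":[0,0,0.1],"angular":[0,0,0],"claw":1.0},
    {"xyz":[0,0,0.1],"angular":[0,0,0],"claw":1.0},
    {"xyz":[0,0,0],"angular":[0,0,0],"claw":1.0}
  ]
}}

```text
t: 11.15
eef_pos: [0.5468, 0.2023, 0.0786]
ee_rot: [-3.141, -0.0, -2.752]
force: [-7.5, -3.1, 12.3]
width: 0.0197
gripper_force: 55.0
```

```bash
python3 -c "
from m import *
go(.5477,.2027,.0786,-157.7); print(monitor.get_state()['moment'])"
```

```text
t 11.15 pos [0.5468 0.2023 0.0786] yaw [-179.98   -0.   -157.65] F [-7.5 -3.1 12.3] w 0.0197 gf 55.0
shift cm now axes [-0.1  0.  -0. ] goal axes [-0.1  0.  -0. ] turn [-0.02 -0.    0.05]
[-0.54766792  2.48518594  0.02859316]
```

Emit:
{"fn": "servo_tool", "kwargs": {
  "targets": [
    {"xyz":[0,0,0.1],"angular":[0,0,0],"claw":1.0},
    {"xyz":[0,0,0.1],"angular":[0,0,0],"claw":1.0},
    {"xyz":[0,0,0],"angular":[0,0,0],"claw":1.0}
  ]
}}

```text
t: 11.45
eef_pos: [0.5468, 0.2023, 0.0785]
ee_rot: [-3.141, 0.001, -2.751]
force: [-13.1, -4.3, 30.0]
width: 0.0197
gripper_force: 55.0
```

```bash
python3 -c "
from m import *
go(.5477,.2027,.0786,-157.7); print(monitor.get_state()['moment'])"
```

```text
t 11.45 pos [0.5468 0.2023 0.0785] yaw [-1.7997e+02  4.0000e-02 -1.5762e+02] F [-13.1  -4.3  30. ] w 0.0197 gf 55.0
shift cm now axes [-0.09  0.   -0.01] goal axes [-0.09  0.   -0.01] turn [-0.03  0.04  0.08]
[-0.96516546  5.12179928 -0.02569555]
```

Emit:
{"fn": "servo_tool", "kwargs": {
  "targets": [
    {"xyz":[0,0,-0.15],"angular":[0,0,0],"claw":1.0},
    {"xyz":[0,0,-0.15],"angular":[0,0,0],"claw":1.0},
    {"xyz":[0,0,-0.15],"angular":[0,0,0],"claw":1.0},
    {"xyz":[0,0,-0.1],"angular":[0,0,0],"claw":1.0},
    {"xyz":[0,0,0],"angular":[0,0,0],"claw":1.0}
  ]
}}

```text
t: 11.95
eef_pos: [0.5472, 0.2027, 0.0803]
ee_rot: [-3.142, -0.0, -2.752]
force: [0.3, -0.5, -4.3]
width: 0.0198
gripper_force: 55.0
```

```bash
python3 -c "
from m import *
go(.5477,.2027,.0786,-157.7); print(monitor.get_state()['moment'])"
```

```text
t 11.95 pos [0.5472 0.2027 0.0803] yaw [-1.8000e+02 -1.0000e-02 -1.5768e+02] F [ 0.3 -0.5 -4.3] w 0.0198 gf 55.0
shift cm now axes [-0.05 -0.02  0.17] goal axes [-0.05 -0.02  0.17] turn [-0.   -0.01  0.02]
[-0.00950026  0.03624306  0.02739599]
```

Seated with about 33 N of push. The pack has lifted 1.8 mm, so it should now be at the catches' undersides. I'll go on with the tug in small steps.

Emit:
{"fn": "servo_tool", "kwargs": {
  "targets": [
    {"xyz":[0,0,-0.1],"angular":[0,0,0],"claw":1.0},
    {"xyz":[0,0,-0.05],"angular":[0,0,0],"claw":1.0},
    {"xyz":[0,0,0],"angular":[0,0,0],"claw":1.0}
  ]
}}

```text
t: 12.25
eef_pos: [0.5469, 0.2026, 0.0808]
ee_rot: [3.142, -0.001, -2.752]
force: [6.3, 0.4, -19.4]
width: 0.0197
gripper_force: 55.0
```

```bash
python3 -c "
from m import *
go(.5477,.2027,.0786,-157.7); print(monitor.get_state()['moment'])"
```

```text
t 12.25 pos [0.5469 0.2026 0.0808] yaw [ 1.800e+02 -6.000e-02 -1.577e+02] F [  6.3   0.4 -19.4] w 0.0197 gf 55.0
shift cm now axes [-0.08 -0.02  0.22] goal axes [-0.08 -0.02  0.22] turn [ 0.   -0.06  0.  ]
[ 0.44088506 -2.21456681  0.02044895]
```

Latched: 16 N net with the lift stopped at about 2 mm. I'll ease into the 10–15 N band, hold, then lower it to the floor.

Emit:
{"fn": "servo_tool", "kwargs": {
  "targets": [
    {"xyz":[0,0,0.05],"angular":[0,0,0],"claw":1.0},
    {"xyz":[0,0,0],"angular":[0,0,0],"claw":1.0},
    {"xyz":[0,0,0],"angular":[0,0,0],"claw":1.0},
    {"xyz":[0,0,0],"angular":[0,0,0],"claw":1.0},
    {"xyz":[0,0,0],"angular":[0,0,0],"claw":1.0}
  ]
}}

```text
t: 12.75
eef_pos: [0.5469, 0.2025, 0.0808]
ee_rot: [3.142, -0.001, -2.752]
force: [5.6, 1.1, -21.5]
width: 0.02
gripper_force: 55.0
```

Emit:
{"fn": "servo_tool", "kwargs": {
  "targets": [
    {"xyz":[0,0,0.1],"angular":[0,0,0],"claw":1.0},
    {"xyz":[0,0,0.1],"angular":[0,0,0],"claw":1.0},
    {"xyz":[0,0,0.1],"angular":[0,0,0],"claw":1.0},
    {"xyz":[0,0,0.1],"angular":[0,0,0],"claw":1.0},
    {"xyz":[0,0,0],"angular":[0,0,0],"claw":1.0}
  ]
}}

```text
t: 13.25
eef_pos: [0.5475, 0.2028, 0.0786]
ee_rot: [-3.142, 0.001, -2.751]
force: [-0.8, -0.3, 3.1]
width: 0.0197
gripper_force: 55.0
```

The hold settled at about 18 N net, a bit above the asked band. I'll do one clean tug inside it, then seat the pack again.

Emit:
{"fn": "servo_tool", "kwargs": {
  "targets": [
    {"xyz":[0,0,-0.15],"angular":[0,0,0],"claw":1.0},
    {"xyz":[0,0,-0.13],"angular":[0,0,0],"claw":1.0},
    {"xyz":[0,0,-0.05],"angular":[0,0,0],"claw":1.0},
    {"xyz":[0,0,0],"angular":[0,0,0],"claw":1.0},
    {"xyz":[0,0,0],"angular":[0,0,0],"claw":1.0},
    {"xyz":[0,0,0],"angular":[0,0,0],"claw":1.0},
    {"xyz":[0,0,0],"angular":[0,0,0],"claw":1.0}
  ]
}}

```text
t: 13.95
eef_pos: [0.547, 0.2026, 0.0806]
ee_rot: [-3.142, -0.0, -2.752]
force: [0.5, 0.2, -6.8]
width: 0.0197
gripper_force: 55.0
```

Emit:
{"fn": "servo_tool", "kwargs": {
  "targets": [
    {"xyz":[0,0,0.11],"angular":[0,0,0],"claw":1.0},
    {"xyz":[0,0,0.11],"angular":[0,0,0],"claw":1.0},
    {"xyz":[0,0,0.13],"angular":[0,0,0],"claw":1.0},
    {"xyz":[0,0,0],"angular":[0,0,0],"claw":1.0},
    {"xyz":[0,0,0],"angular":[0,0,0],"claw":1.0}
  ]
}}

```text
t: 14.45
eef_pos: [0.5472, 0.2026, 0.0786]
ee_rot: [-3.141, 0.001, -2.752]
force: [-4.5, -1.3, 7.7]
width: 0.0196
gripper_force: 55.0
```

Emit:
{"fn": "servo_tool", "kwargs": {
  "targets": [
    {"xyz":[0,0,-0.15],"angular":[0,0,0],"claw":1.0},
    {"xyz":[0,0,-0.15],"angular":[0,0,0],"claw":1.0},
    {"xyz":[0,0,-0.09],"angular":[0,0,0],"claw":1.0},
    {"xyz":[0,0,0],"angular":[0,0,0],"claw":1.0},
    {"xyz":[0,0,0],"angular":[0,0,0],"claw":1.0},
    {"xyz":[0,0,0],"angular":[0,0,0],"claw":1.0},
    {"xyz":[0,0,0],"angular":[0,0,0],"claw":1.0}
  ]
}}

```text
t: 15.15
eef_pos: [0.5471, 0.2027, 0.0807]
ee_rot: [3.142, -0.0, -2.752]
force: [3.3, 0.5, -13.4]
width: 0.0198
gripper_force: 55.0
```

Emit:
{"fn": "servo_tool", "kwargs": {
  "targets": [
    {"xyz":[0,0,0.13],"angular":[0,0,0],"claw":1.0},
    {"xyz":[0,0,0.13],"angular":[0,0,0],"claw":1.0},
    {"xyz":[0,0,0.13],"angular":[0,0,0],"claw":1.0},
    {"xyz":[0,0,0],"angular":[0,0,0],"claw":1.0},
    {"xyz":[0,0,0],"angular":[0,0,0],"claw":1.0}
  ]
}}

```text
t: 15.65
eef_pos: [0.5473, 0.2026, 0.0786]
ee_rot: [-3.141, 0.001, -2.751]
force: [-3.3, -2.2, 6.2]
width: 0.0201
gripper_force: 55.0
```

Tugged at about 13 N and it held; the pack is back on the floor. I'll let go and retreat.

Emit:
{"fn": "servo_tool", "kwargs": {
  "targets": [
    {"xyz":[0,0,0],"angular":[0,0,0],"claw":2.5},
    {"xyz":[0,0,0],"angular":[0,0,0],"claw":3.5},
    {"xyz":[0,0,0],"angular":[0,0,0],"claw":4.5},
    {"xyz":[0,0,0],"angular":[0,0,0],"claw":4.5},
    {"xyz":[0,0,0],"angular":[0,0,0],"claw":4.5},
    {"xyz":[0,0,-1],"angular":[0,0,0],"claw":4.5},
    {"xyz":[0,0,-2],"angular":[0,0,0],"claw":4.5},
    {"xyz":[0,0,-2.5],"angular":[0,0,0],"claw":4.5},
    {"xyz":[0,0,-2.5],"angular":[0,0,0],"claw":4.5},
    {"xyz":[0,0,-2.5],"angular":[0,0,0],"claw":4.5},
    {"xyz":[0,0,-2.5],"angular":[0,0,0],"claw":4.5},
    {"xyz":[0,0,-2.5],"angular":[0,0,0],"claw":4.5},
    {"xyz":[0,0,-1],"angular":[0,0,0],"claw":4.5},
    {"xyz":[0,0,0],"angular":[0,0,0],"claw":4.5}
  ]
}}

```text
t: 17.05
eef_pos: [0.5477, 0.203, 0.2443]
ee_rot: [3.141, 0.003, -2.752]
force: [0.2, -0.9, -0.3]
width: 0.0451
gripper_force: 0.0
```

```bash
python3 -c "
from m import *
go(.5477,.2027,.0786,-157.7)
s=grab('side'); cv2.imwrite('pics/f.png',cv2.resize(s['color'][175:285,200:330],None,fx=5,fy=5))"
```

```text
t 17.05 pos [0.5477 0.203  0.2443] yaw [ 179.96    0.19 -157.67] F [ 0.2 -0.9 -0.3] w 0.0451 gf 0.0
shift cm now axes [ 0.07 -0.04 16.57] goal axes [ 0.02 -0.03 16.57] turn [0.04 0.19 0.03]
```

View pics/f.png

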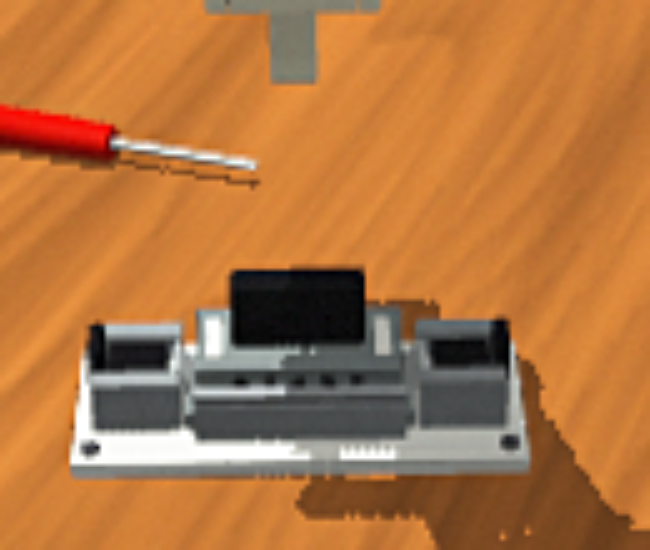

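The picture shows the pack down in the bay and level, with the rib at about (298,307). Both catch tabs, at (97,345) and (500,340), are upright at their rest places, and the gripper is clear. Handing in.

```bash
python3 -c "
from station import order
print(order.job_done())"
```

```text
the job is handed in; nothing more can be done
None
```

The battery pack is latched in the dock and flat on the bay floor, let go, and the job is handed in at about 17 s; final tug about 13 N, though earlier pulls peaked near 18 N, above the 10 to 15 N asked, and it held every time.

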